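Put the microscope objectives back on their lens rack by height

ROBOT

A 6-joint arm with a two-finger parallel gripper is mounted at the origin on the work surface. World frame = base frame: x ahead of the robot, y to its left, z up, the work surface at z = 0. Lengths are in m, angles in rad, forces in N, time in s.
With the tool pointing down it reaches from about 0.3 to 0.875 m from the base axis. Payload 4.2 kg.
Tool frame: the origin (TCP) lies on the mounting face of the last link; the fingertips stand 173 mm ahead of it and the grasp point (between the pads) lies 155 mm ahead of it; z points along the fingers, x is the direction in which the jaws open and shut, and the axes are right-handed (so a half turn about z gives the same grasp; the last joint's range is limited). The gripper opens to 85 mm and grips with 20 to 120 N. Pads are 22 mm wide; open, the fingers measure 114 mm over their backs; the gripper's body (76 mm by 85 mm) begins 54 mm behind the grasp point. The pads swing forward as they close: fully open they stand 13 mm farther back than shut.
Start: joints at [-1.268, 0.32, 1.565, -0, 1.257, -0.02], TCP at [0.182, -0.545, 0.405] pointing down, gripper open.
Joint ranges: [-3.11, 3.11], [-0.84, 2.01], [0.21, 2.61], [-1.34, 4.49], [0.05, 2.63], [-2.56, 2.56]. Speed limits (rad/s): [2.57, 2.57, 3.14, 3.14, 3.14, 3.14].

INTERFACE

Orientations are given as a unit quaternion [w, x, y, z].
In Python, from workcell import bot, optics gives the robot as it stands.
- The arm moves only by the shell command python3 -m creep 'ROWS' [FORCE]. ROWS is a JSON object of lists of equal length, an entry for each row: "travel": the shift along the tool's x, y, z each as a share of 60 mm, from -1 to 1, a list of three; "angular": the turn, a rotation vector about the tool's x, y, z each as a share of 8 degrees, from -1 to 1, a list of three; "fingers": the opening, from 0 (shut) to 1 (fully open). A call has 1 to 5 rows; each row shifts and turns the commanded pose from where the row before left it, along the tool's axes as they then stand; what a row does not reach is not made up. A row lasts 1/8 s, in which the tool goes at most 62.5 mm and 10.7 degrees, less where a joint would pass 70% of its speed; a pose out of reach is approached as far as the arm can. A call with a number of a shift or a turn outside -1 to 1 is refused whole. A call with a gripper value outside its range is refused whole. The fingers move at their own pace and stop on an object; FORCE is the grip in N (left out, the last holds). Time passes only in rows, so rows that do not move let the fingers close. It gives the time, the measured TCP pose, the force and the opening at its end, in the units of the state.
- bot.state(): the state, without advancing time (a new reading comes with each control period).
- optics.camera(name): name is "scene" or "top" or "wrist"; returns (picture, depth): 400x640x3 uint8, red, green, blue; 400x640 float32, m along the optical axis (not along the pixel's ray), 0 where there is no reading.
- optics.get_calibration(name): a dict with "fx", "fy", "cx", "cy" (pixels), "k1" (the pictures are not rectified: a ray, as slopes to the right and down, at radius r is drawn at 1 + k1 r^2 times it, then the intrinsics apply), "R" (3x3) and "t" (3): a world point X has camera coordinates R X + t; the wrist camera has in their place "T_tool_cam" (4x4, takes a point from camera to tool coordinates, whose origin is the TCP and whose axes are the tool frame's). Camera axes: x right, y down, z forward; pixel columns grow to the right and rows downward; lengths in m; the calibration is good to about 2 mm. A picture is of the moment at which its call begins: read the wrist's pose just before it. get_calibration takes no time and is no camera call.
- bot.finish_job(): hands the job in, once; it reports no verdict.
The state is a dict: "time_s": time; "joint_pos": joint angles; "dq": joint speeds; "joint_torque": joint torques, N m; "ee_pos": TCP position; "tool_rot": TCP orientation; "contact_force": force on the tool from outside, world axes, zero at the start; "torque": the same for the moment, N m; "gripper_width": opening from 0.0 (shut) to 1.0 (fully open).
Only numpy, scipy, OpenCV 4.12 (cv2) and the standard library are available. Lean on these libraries where they do the work, as an engineer would, in place of code of your own. Each camera call takes 0.05 s, during which the arm holds its last target. There are 200 camera calls.

TASK

The four microscope objectives were left standing on the white blotter: put them back on the wooden lens rack in order of height, the tallest next to the rack's upright end plate and stepping down to the shortest at the open end, each upright in the middle of its own felt pad. They are glass, so set them down gently, never drop or topple one, and leave the tape dispenser and the amber bottle where they stand.

Things in the scene. Friction and masses are not known exactly. Their poses are not given: they have to be found in the camera images.
- objective_72_mid (a point): Centre (half-way up, on the axis) of the tallest and widest of four loose microscope objectives: a round upright barrel 72 mm high and 58 mm in diameter, white with a black knurled grip ring low down and a black tapered nose on top (the top 11 mm narrow by 7 mm in radius). z is its axis, up. It stands on a white blotter 3 mm thick, at least 100 mm between the axes of any two.
- objective_60_mid (a point): Centre (half-way up, on the axis) of the second tallest of four loose microscope objectives: a round upright barrel 60 mm high and 52 mm in diameter, white with a black knurled grip ring low down and a black tapered nose on top (the top 11 mm narrow by 7 mm in radius). z is its axis, up. It stands on a white blotter 3 mm thick, at least 100 mm between the axes of any two.
- objective_48_mid (a point): Centre (half-way up, on the axis) of the third tallest of four loose microscope objectives: a round upright barrel 48 mm high and 46 mm in diameter, white with a black knurled grip ring low down and a black tapered nose on top (the top 11 mm narrow by 7 mm in radius). z is its axis, up. It stands on a white blotter 3 mm thick, at least 100 mm between the axes of any two.
- objective_36_mid (a point): Centre (half-way up, on the axis) of the shortest and narrowest of four loose microscope objectives: a round upright barrel 36 mm high and 40 mm in diameter, white with a black knurled grip ring low down and a black tapered nose on top (the top 11 mm narrow by 7 mm in radius). z is its axis, up. It stands on a white blotter 3 mm thick, at least 100 mm between the axes of any two.
- pad_1: Round grey felt pad, 66 mm across and 3 mm thick, fixed on the beech lens rack: the one next to the rack's upright end plate. Origin at the centre of its underside, 14 mm above the bench; its top face is 3 mm higher. Its x axis runs along the row towards the end plate, z up. The four equal pads lie in a straight row 80 mm apart. The end plate is 92 mm wide, rises 52 mm above the bench and its near face is 59 mm from this pad's centre.
- pad_2: Round grey felt pad, 66 mm across and 3 mm thick, fixed on the beech lens rack: the one second from the end plate. Origin at the centre of its underside, 14 mm above the bench; its top face is 3 mm higher. Its x axis runs along the row towards the end plate, z up. The four equal pads lie in a straight row 80 mm apart. The rack is a fixed board 92 mm wide.
- pad_3: Round grey felt pad, 66 mm across and 3 mm thick, fixed on the beech lens rack: the one third from the end plate. Origin at the centre of its underside, 14 mm above the bench; its top face is 3 mm higher. Its x axis runs along the row towards the end plate, z up. The four equal pads lie in a straight row 80 mm apart. The rack is a fixed board 92 mm wide.
- pad_4: Round grey felt pad, 66 mm across and 3 mm thick, fixed on the beech lens rack: the one at the rack's open end, farthest from the end plate. Origin at the centre of its underside, 14 mm above the bench; its top face is 3 mm higher. Its x axis runs along the row towards the end plate, z up. The four equal pads lie in a straight row 80 mm apart. The rack is a fixed board 92 mm wide.
- tape_dispenser_mid (a point): Middle (30 mm up) of a heavy black desk tape dispenser, 150 x 56 mm and 80 mm high, that stands between blotter and rack, on their far side from the robot. A bystander; x runs along its length.
- solvent_bottle_mid (a point): Middle (half-way up) of a small amber bottle, 48 mm in diameter, 85 mm high, that stands between blotter and rack, on the robot's side. A bystander.

How it is judged:
By the outcome, as a careful person would: the job done as asked, in the order asked, and still so for the second after the job is handed in, with the robot touching nothing.
It also fails if it takes over 115 s, if anything falls off the work surface, if the arm or the gripper's body presses on something with over 40 N, if the wrist force passes 120 N, or if a joint passes its speed limit or range.

## Working session

There is one attempt and no reset: what is moved stays moved. The work goes in short steps, Python scripts to look and compute and a shell command to move; the robot and the scene stay as the last step left them, time stands still between calls to the robot, and variables do not carry over. Pictures are saved under pics/ and viewed, about 12 in all and at most 16, crops included, and the job is handed in when it is done.

```bash
mkdir -p pics; ls; python3 - <<'E'
from workcell import bot, optics
import cv2
s=bot.state();print(s)
for n in("top","scene"):
    c=optics.get_calibration(n);print(n,c)
    p,d=optics.camera(n);cv2.imwrite(f"pics/{n}0.png",p[:,:,::-1])
    import numpy as np;np.save(f"{n}0d.npy",d);np.save(f"{n}0.npy",p)
print(optics.get_calibration("wrist"))
E
```

```text
pics
{'time_s': 0.0, 'joint_pos': array([-1.26801377e+00,  3.20310894e-01,  1.56570325e+00,  2.53980657e-05,
        1.25742560e+00, -1.99667293e-02]), 'dq': array([ 5.91973154e-04,  1.89891086e-03, -4.94192610e-04,  2.19433526e-05,
        4.06097056e-04,  6.52003965e-04]), 'joint_torque': array([ 8.77736747e-04, -4.15521491e+01, -2.34158260e+01,  2.15104342e-04,
        8.22563481e-03,  3.57463584e-06]), 'ee_pos': array([ 0.18234536, -0.54513553,  0.40386167]), 'tool_rot': array([-5.64147123e-04,  8.11531428e-01, -5.84308043e-01, -7.31314978e-04]), 'contact_force': array([ 0.28676778,  0.87646387, -0.39987888]), 'torque': array([-0.01452093, -0.01872838,  0.0404659 ]), 'gripper_width': 0.9978835464586816}
top {'fx': 455.4272612291599, 'fy': 455.4272612291599, 'cx': 317.67927785518873, 'cy': 193.06733359625542, 'k1': -0.041267571920785846, 'R': array([[-2.77057112e-02, -9.99612375e-01, -2.73722407e-03],
       [-9.95984996e-01,  2.78381516e-02, -8.50818753e-02],
       [ 8.51250948e-02,  3.68980237e-04, -9.96370203e-01]]), 't': array([0.06170372, 0.56508906, 1.248691  ])}
scene {'fx': 457.4543789173828, 'fy': 457.4543789173828, 'cx': 325.55286880453633, 'cy': 192.82974799204857, 'k1': -0.03706704914846211, 'R': array([[ 0.68913514,  0.72445798, -0.01591837],
       [ 0.45715134, -0.45169615, -0.76614832],
       [-0.56223253,  0.52070262, -0.64246662]]), 't': array([-0.41784298, -0.22052627,  1.42879275])}
{'fx': 291.7793641468149, 'fy': 291.7793641468149, 'cx': 319.8243603180805, 'cy': 197.25067493481853, 'k1': -0.016041942494310235, 'T_tool_cam': array([[ 9.99999846e-01,  1.15047167e-05, -5.54227459e-04,
        -3.68580064e-04],
       [ 1.61159404e-04,  9.50568782e-01,  3.10514034e-01,
        -8.03936623e-02],
       [ 5.30403696e-04, -3.10514075e-01,  9.50568634e-01,
         3.13780977e-02],
       [ 0.00000000e+00,  0.00000000e+00,  0.00000000e+00,
         1.00000000e+00]])}
```

View pics/top0.png

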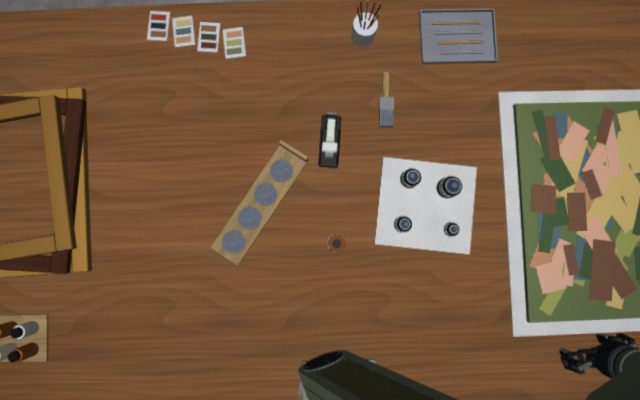

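View pics/scene0.png

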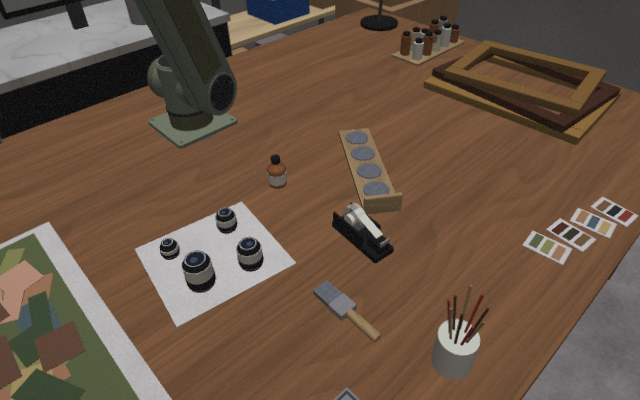

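Top view: objectives at about (411,178), (451,187, tallest), (403,224) and (452,229, smallest). The rack runs from its end plate at (292,150) to its open end at (225,250). The dispenser is at (330,140) and the bottle at (335,243). The scene view shows the same layout.

```bash
cat > h.py <<'E'
import numpy as np, cv2
from workcell import bot, optics
from scipy.spatial.transform import Rotation as Ro
def pose(s):
    q=s["tool_rot"]; T=np.eye(4); T[:3,:3]=Ro.from_quat([q[1],q[2],q[3],q[0]]).as_matrix(); T[:3,3]=s["ee_pos"]; return T
def cam(n,s=None):
    c=optics.get_calibration(n); K=np.array([[c["fx"],0,c["cx"]],[0,c["fy"],c["cy"]],[0,0,1]])
    if n=="wrist": W=pose(s)@c["T_tool_cam"]
    else:
        W=np.eye(4); W[:3,:3]=c["R"].T; W[:3,3]=-c["R"].T@c["t"]
    return K,np.array([c["k1"],0,0,0]),W
def rays(C,px):
    K,k,W=C; u=cv2.undistortPoints(np.array(px,float).reshape(-1,1,2),K,k)[:,0]
    return W[:3,3], np.c_[u,np.ones(len(u))]@W[:3,:3].T
def onplane(C,px,z):
    o,d=rays(C,px); return o+d*((z-o[2])/d[:,2])[:,None]
def cloud(C,d):
    v,u=np.mgrid[:d.shape[0],:d.shape[1]]
    o,r=rays(C,np.c_[u.ravel(),v.ravel()]); P=o+r*d.ravel()[:,None]; P[d.ravel()==0]=np.nan
    return P.reshape(*d.shape,3)
def tri(A,a,B,b):
    o1,d1=rays(A,[a]);o2,d2=rays(B,[b]);d1=d1[0];d2=d2[0]
    s=np.linalg.lstsq(np.c_[d1,-d2],o2-o1,rcond=None)[0]; p=o1+s[0]*d1;q=o2+s[1]*d2
    return (p+q)/2,np.linalg.norm(p-q)
def proj(C,X):
    K,k,W=C; M=np.linalg.inv(W); return cv2.projectPoints(np.array(X,float).reshape(-1,1,3),cv2.Rodrigues(M[:3,:3])[0],M[:3,3],K,k)[0][:,0]
E
python3 - <<'E'
from h import *
np.set_printoptions(precision=4,suppress=True)
for n in("top","scene"):
    C=cam(n);p=np.load(n+"0.npy");d=np.load(n+"0d.npy");P=cloud(C,d)
    print(n)
    hsv=cv2.cvtColor(p,cv2.COLOR_RGB2HSV)
    m=((hsv[...,1]<70)&(hsv[...,2]>60)&(hsv[...,2]<170)&(P[...,0]>.3)&(P[...,0]<.85)&(P[...,1]<.4)&(P[...,1]>.05)&(abs(P[...,2]-.015)<.012)).astype(np.uint8)
    k,l,st,ce=cv2.connectedComponentsWithStats(m)
    for i in range(1,k):
        if st[i,4]>80: print("pad",ce[i],st[i,4],onplane(C,[ce[i]],.017)[0],"depth z",np.nanmedian(P[l==i][:,2]))
    o=((P[...,2]>.022)&(P[...,0]>.3)&(P[...,0]<.85)&(P[...,1]<.25)&(P[...,1]>-.45)).astype(np.uint8)
    k,l,st,ce=cv2.connectedComponentsWithStats(o)
    for i in range(1,k):
        if st[i,4]>30:
            Q=P[l==i]; zt=np.nanpercentile(Q[:,2],95); t=Q[Q[:,2]>zt-.006]; print("obj",ce[i],st[i,4],"ztop",zt,"mid",(t.min(0)+t.max(0))/2,t.mean(0),"ext",np.ptp(Q[:,:2],axis=0))
E
```

```text
top
pad [280.8519 170.3872] 439 [0.6344 0.1482 0.017 ] depth z 0.016056937039733654
pad [265.025  193.9114] 440 [0.569  0.1941 0.017 ] depth z 0.016278276211965204
pad [249.1788 217.6534] 453 [0.5035 0.2397 0.017 ] depth z 0.016096234512674723
pad [233.2096 241.5328] 458 [0.438  0.2855 0.017 ] depth z 0.01637921561147737
obj [329.5991 138.7724] 646 ztop 0.07875947977785208 mid [0.6895 0.0117 0.079 ] [0.689  0.0111 0.0774] ext [0.1456 0.0635]
obj [293.2542 150.6893] 177 ztop 0.05410099082738808 mid [0.6868 0.1109 0.0525] [0.6867 0.1124 0.0513] ext [0.058  0.0764]
obj [410.7676 177.7859] 327 ztop 0.0657271093129294 mid [ 0.6014 -0.2123  0.0648] [ 0.6    -0.2127  0.0631] ext [0.0518 0.0543]
obj [449.8378 186.8491] 444 ztop 0.07750048599365303 mid [ 0.5703 -0.3183  0.0762] [ 0.5721 -0.318   0.0749] ext [0.058  0.0598]
obj [402.9248 223.8496] 226 ztop 0.05303684580175366 mid [ 0.4746 -0.1858  0.0525] [ 0.4731 -0.1865  0.0503] ext [0.0444 0.0454]
obj [452.2765 228.4647] 170 ztop 0.04118369537924683 mid [ 0.4572 -0.3259  0.0402] [ 0.4575 -0.3253  0.0389] ext [0.0365 0.0406]
obj [335.5628 24
[... 622 characters left out ...]
6866 0.1084 0.0508] [0.6888 0.108  0.0509] ext [0.0613 0.0797]
obj [360.9756 226.3514] 1309 ztop 0.07793874945516233 mid [0.6928 0.0088 0.0774] [0.6948 0.0075 0.0774] ext [0.1452 0.0653]
obj [224.9831 217.4663] 356 ztop 0.05249146581320063 mid [ 0.4746 -0.1908  0.051 ] [ 0.4763 -0.1908  0.0509] ext [0.0441 0.0464]
obj [248.806  251.3211] 629 ztop 0.06462705598939747 mid [ 0.602  -0.2161  0.0627] [ 0.6035 -0.2169  0.0629] ext [0.0518 0.0519]
obj [168.3266 245.9395] 248 ztop 0.04049853841056698 mid [ 0.457  -0.3261  0.0381] [ 0.4587 -0.3265  0.0384] ext [0.036 0.04 ]
obj [197.6469 269.0896] 926 ztop 0.07644001440092849 mid [ 0.5753 -0.321   0.0744] [ 0.576  -0.3213  0.0748] ext [0.0555 0.0586]
```

Both views agree to 3–4 mm and the heights fit the text. Next I turn the jaws square to the rack row: world yaw 55°, which is −126.5° about tool z.

```bash

python3 -m creep '{"travel":[[0,0,0],[0,0,0],[0,0,0],[0,0,0],[0,0,0]],"angular":[[0,0,-1],[0,0,-1],[0,0,-1],[0,0,-1],[0,0,-1]],"fingers":[1,1,1,1,1]}' 40
python3 -m creep '{"travel":[[0,0,0],[0,0,0],[0,0,0],[0,0,0],[0,0,0]],"angular":[[0,0,-1],[0,0,-1],[0,0,-1],[0,0,-1],[0,0,-1]],"fingers":[1,1,1,1,1]}'
python3 -m creep '{"travel":[[0,0,0],[0,0,0],[0,0,0],[0,0,0],[0,0,0]],"angular":[[0,0,-1],[0,0,-1],[0,0,-1],[0,0,-1],[0,0,-1]],"fingers":[1,1,1,1,1]}'
python3 -m creep '{"travel":[[0,0,0],[0,0,0]],"angular":[[0,0,-0.8],[0,0,0]],"fingers":[1,1]}'
cat > go.py <<'E'
# usage: go.py x y z(grasp point target) -> tool shifts in shares of 60 mm, turn to yaw 55 deg, in shares of 8 deg
import sys
from h import *
np.set_printoptions(precision=3,suppress=True)
YAW=np.deg2rad(55.0)
def plan(x,y,z,s=None):
    s=s or bot.state(); T=pose(s); c,n=np.cos(YAW),np.sin(YAW)
    D=np.array([[c,n,0],[n,-c,0],[0,0,-1]])
    g=T[:3,3]+T[:3,:3]@[0,0,.155]
    turn=np.rad2deg(Ro.from_matrix(T[:3,:3].T@D).as_rotvec())/8
    print("t",round(s["time_s"],2),"grasp",g,"shares",T[:3,:3].T@(np.array([x,y,z])-(g))/.06,"turn",turn,"w",round(s["gripper_width"],3),"F",s["contact_force"])
if __name__=="__main__": plan(*map(float,sys.argv[1:4]))
E
python3 go.py .49 -.31 .25
```

```text
time_s: 0.72
ee_pos: [0.1824, -0.5452, 0.4042]
tool_rot: [-0.0, 0.963, -0.269, -0.0]
contact_force: [0.4, -0.0, -0.5]
gripper_width: 0.998
time_s: 1.35
ee_pos: [0.1824, -0.5452, 0.4042]
tool_rot: [-0.0, 0.997, 0.076, -0.0]
contact_force: [0.1, -0.2, 0.4]
gripper_width: 1.002
time_s: 1.98
ee_pos: [0.1824, -0.5452, 0.4042]
tool_rot: [-0.001, 0.911, 0.413, 0.0]
contact_force: [1.0, 0.0, -0.2]
gripper_width: 0.998
time_s: 2.22
ee_pos: [0.1824, -0.5452, 0.4043]
tool_rot: [-0.0, 0.888, 0.46, 0.0]
contact_force: [0.3, -0.5, -0.3]
gripper_width: 0.998
t 2.23 grasp [ 0.182 -0.545  0.249] shares [ 6.157  1.933 -0.01 ] turn [-0.005 -0.004 -0.023] w 0.998 F [ 0.308 -0.489 -0.298]
```

```bash

python3 -m creep '{"travel":[[1,0.2,0],[1,0.2,0],[1,0.2,0],[1,0.2,0],[1,0.2,0]],"angular":[[0,0,0],[0,0,0],[0,0,0],[0,0,0],[0,0,0]],"fingers":[1,1,1,1,1]}'
python3 -m creep '{"travel":[[1,0.2,0],[1,0.2,0],[0,0,0]],"angular":[[0,0,0],[0,0,0],[0,0,0]],"fingers":[1,1,1]}'
cat > wl.py <<'E'
# wrist look: objectives by depth-gated top faces (scene-independent), prints positions
import sys
from h import *
np.set_printoptions(precision=4,suppress=True)
def look(name,show=True):
    s=bot.state(); p,d=optics.camera("wrist"); C=cam("wrist",s); P=cloud(C,d)
    cv2.imwrite(f"pics/{name}.png",p[:,:,::-1])
    return s,p,d,C,P
def objs(P,zmin=.022):
    o=np.nan_to_num((P[...,2]>zmin)&(P[...,2]<.11)).astype(np.uint8)
    k,l,st,ce=cv2.connectedComponentsWithStats(o)
    for i in range(1,k):
        if st[i,4]>150:
            Q=P[l==i]; zt=np.nanpercentile(Q[:,2],95); t=Q[Q[:,2]>zt-.004]
            (cx,cy),r=cv2.minEnclosingCircle(t[:,:2].astype(np.float32))
            print("obj",ce[i],st[i,4],"zt %.4f"%zt,"circ %.4f %.4f r %.4f"%(cx,cy,r),"mean",t.mean(0)[:2])
if __name__=="__main__":
    s,p,d,C,P=look(sys.argv[1]); print(s["ee_pos"]); objs(P)
E
python3 wl.py w1; python3 go.py .574 -.3195 .2
```

```text
time_s: 2.85
ee_pos: [0.4051, -0.3328, 0.4047]
tool_rot: [0.0, 0.888, 0.46, -0.0]
contact_force: [0.6, -0.4, 0.9]
gripper_width: 0.998
time_s: 3.22
ee_pos: [0.495, -0.2472, 0.4043]
tool_rot: [-0.0, 0.887, 0.463, 0.0]
contact_force: [-0.2, 0.0, -0.4]
gripper_width: 1.001
[ 0.495  -0.2472  0.4043]
obj [474.9751   3.7722] 281 zt 0.0477 circ 0.4433 -0.0144 r 0.0099 mean [ 0.4442 -0.0149]
obj [350.3542 128.2055] 1392 zt 0.0518 circ 0.4733 -0.1890 r 0.0179 mean [ 0.473  -0.1888]
obj [628.4706 133.0353] 255 zt 0.0472 circ 0.6614 0.0743 r 0.0057 mean [0.6611 0.0731]
obj [592.2691 197.4026] 5767 zt 0.0782 circ 0.6895 0.0105 r 0.0207 mean [0.6881 0.0094]
obj [248.0119 180.3325] 842 zt 0.0396 circ 0.4550 -0.3253 r 0.0147 mean [ 0.4549 -0.3247]
obj [ 26.5843 202.9059] 510 zt 0.0233 circ 0.3193 -0.5855 r 0.0393 mean [ 0.3138 -0.5811]
obj [389.0334 226.3773] 1707 zt 0.0639 circ 0.6006 -0.2143 r 0.0206 mean [ 0.5994 -0.2142]
obj [ 28.2819 255.9638] 940 zt 0.0234 circ 0.3683 -0.6387 r 0.0468 mean [ 0.3646 -0.6436]
obj [306.845  255.6854] 2206 zt 0.0758 circ 0.5719 -0.3189 r 0.0239 mean [ 0.5708 -0.3184]
obj [ 12.3642 305.2715] 302 zt 0.0234 circ 0.4000 -0.7359 r 0.0347 mean [ 0.4026 -0.7321]
obj [139.5285 304.8323] 316 zt 0.0236 circ 0.5090 -0.5797 r 0.0322 mean [ 0.5091 -0.5739]
obj [ 64.8057 320.0852] 669 zt 0.0234 circ 0.4601 -0.6894 r 0.0446 mean [ 0.4648 -0.6876]
obj [606.6627 384.5494] 415 zt 0.0752 circ 1.0103 -0.0758 r 0.0149 mean [ 1.0046 -0.0773]
t 3.27 grasp [ 0.493 -0.249  0.249] shares [-0.198  1.777  0.82 ] turn [-0.006  0.004  0.003] w 0.998 F [ 0.378 -0.141 -0.547]
```

View pics/w1.png

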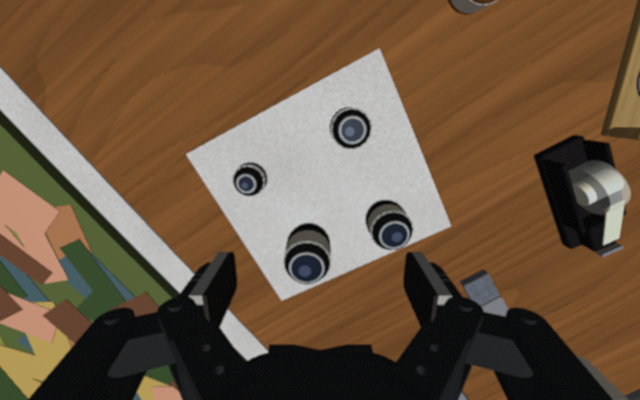

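The wrist view shows all four objectives, at (307,265) 72, (389,228) 60, (350,128) 48 and (250,180) 36, within 3 mm of the fixed cameras. Next I go above the tallest one and descend.

```bash
python3 - <<'E'
from h import *
# fingertip location in tool frame from the depth
s=bot.state(); p,d=optics.camera("wrist"); C=cam("wrist",s); P=cloud(C,d); T=np.linalg.inv(pose(s))
Q=P@T[:3,:3].T+T[:3,3]
m=(d>0)&(Q[...,2]<.2)&(abs(Q[...,1])<.03)
for sg in(-1,1):
    q=Q[m&(sg*Q[...,0]>.01)]; print("finger z max %.4f"%np.percentile(q[:,2],99),"inner x",np.percentile(sg*q[q[:,2]>.14][:,0],[1,99]),len(q))
E
python3 go.py .572 -.319 .1
python3 -m creep '{"travel":[[-0.1,0.88,0],[-0.07,0.88,0],[0,0,1],[0,0,1],[0,0,0]],"angular":[[0,0,0],[0,0,0],[0,0,0],[0,0,0],[0,0,0]],"fingers":[1,1,1,1,1]}'
python3 go.py .572 -.319 .041
```

```text
finger z max 0.1545 inner x [0.04125904 0.05502382] 18393
finger z max 0.1547 inner x [0.0430982 0.056671 ] 18766
t 3.33 grasp [ 0.493 -0.25   0.249] shares [-0.182  1.749  2.488] turn [-0.006  0.006 -0.01 ] w 0.999 F [-0.432 -0.076 -0.093]
time_s: 3.95
ee_pos: [0.5705, -0.3199, 0.2798]
tool_rot: [-0.005, 0.888, 0.46, -0.003]
contact_force: [0.6, -0.2, -0.4]
gripper_width: 1.001
t 3.95 grasp [ 0.569 -0.319  0.125] shares [0.032 0.059 1.396] turn [-0.085  0.01  -0.036] w 1.001 F [ 0.593 -0.241 -0.359]
```

```bash

python3 -m creep '{"travel":[[0.03,0.06,0.5],[0,0,0.5],[0,0,0.48],[0,0,0]],"angular":[[-0.08,0,0],[0,0,0],[0,0,0],[0,0,0]],"fingers":[1,1,1,1]}'
python3 go.py .572 -.319 .036
python3 -m creep '{"travel":[[0,0,0],[0,0,0],[0,0,0],[0,0,0],[0,0,0]],"angular":[[0,0,0],[0,0,0],[0,0,0],[0,0,0],[0,0,0]],"fingers":[0.55,0.55,0.55,0.55,0.55]}' 40
python3 go.py .572 -.319 .12
```

```text
time_s: 4.45
ee_pos: [0.5774, -0.321, 0.1968]
tool_rot: [0.005, 0.888, 0.46, 0.002]
contact_force: [0.4, 0.9, 0.3]
gripper_width: 1.001
t 4.45 grasp [ 0.579 -0.322  0.042] shares [-0.023 -0.122  0.096] turn [ 0.078  0.002 -0.024] w 1.001 F [0.405 0.905 0.343]
time_s: 5.08
ee_pos: [0.5782, -0.3211, 0.199]
tool_rot: [0.008, 0.887, 0.461, 0.003]
contact_force: [-0.9, -2.4, 7.8]
gripper_width: 0.67
t 5.08 grasp [ 0.58  -0.323  0.044] shares [-0.03  -0.127 -1.268] turn [ 0.119  0.007 -0.011] w 0.67 F [-0.936 -2.376  7.78 ]
```

The readings just after a move still carried lag, so I overcorrected. I'll reopen, re-centre and let the arm settle.

```bash

python3 -m creep '{"travel":[[0,0,0],[0,0,0],[0,0,0],[0,0,0]],"angular":[[0,0,0],[0,0,0],[0,0,0],[0,0,0]],"fingers":[1,1,1,1]}'
python3 go.py .572 -.319 .038
python3 -m creep '{"travel":[[0,0,0],[0,0,0]],"angular":[[0.1,0,0],[0,0,0]],"fingers":[1,1]}' >/dev/null
python3 -m creep '{"travel":[[0,0,0],[0,0,0]],"angular":[[0,0,0],[0,0,0]],"fingers":[1,1]}' >/dev/null
python3 go.py .572 -.319 .038; python3 wl.py w2
```

```text
time_s: 5.58
ee_pos: [0.5777, -0.32, 0.1957]
tool_rot: [0.005, 0.887, 0.461, 0.002]
contact_force: [0.4, -0.0, 0.3]
gripper_width: 0.995
t 5.58 grasp [ 0.579 -0.321  0.041] shares [-0.041 -0.115  0.044] turn [ 0.077  0.    -0.013] w 0.995 F [ 0.366 -0.045  0.278]
t 6.08 grasp [ 0.577 -0.32   0.041] shares [-0.04  -0.081  0.049] turn [-0.02   0.    -0.013] w 0.998 F [ 0.139 -0.009  0.012]
[ 0.5777 -0.3201  0.1959]
obj [147.3126  59.7327] 7509 zt 0.0397 circ 0.4559 -0.3250 r 0.0152 mean [ 0.4563 -0.3242]
obj [547.8674 191.1454] 16518 zt 0.0637 circ 0.5998 -0.2147 r 0.0215 mean [ 0.5984 -0.215 ]
obj [319.269  321.2186] 50495 zt 0.1080 circ 0.5694 -0.3127 r 0.0727 mean [ 0.5678 -0.3119]
```

View pics/w2.png

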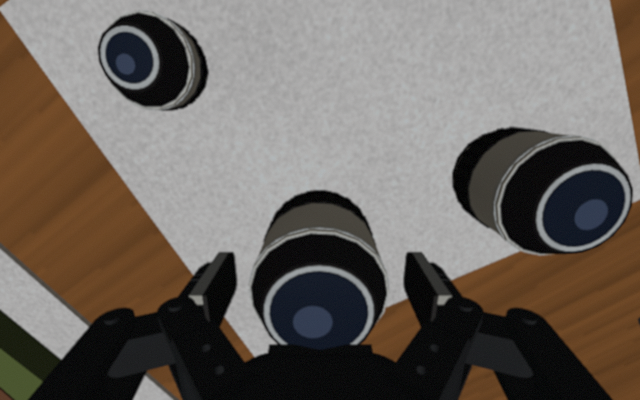

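The objective (rim centred at about (319,310)) stands upright between the open fingers. I'll cast the rim onto its measured height.

```bash
python3 - <<'E'
from h import *
s=bot.state();C=cam("wrist",s)
# rim extremes read off picture: left (252,295) right(386,293) of lower barrel; face ellipse left 263, right 375, top 265
for px in [(263,308),(375,308),(319,264)]:
    print(onplane(C,[px],.0758)[0].round(4))
print((pose(s)[:3,3]+pose(s)[:3,:3]@[0,0,.155]).round(4))
E
python3 go.py .572 -.319 .038
```

```text
[ 0.5595 -0.3317  0.0758]
[ 0.5831 -0.2981  0.0758]
[ 0.5563 -0.3043  0.0758]
[ 0.5773 -0.3198  0.0409]
t 6.12 grasp [ 0.577 -0.32   0.041] shares [-0.04  -0.081  0.049] turn [-0.02   0.    -0.013] w 0.999 F [-0.168  1.15  -0.414]
```

```bash

python3 -m creep '{"travel":[[0,-0.07,0.05],[0,0,0],[0,0,0],[0,0,0]],"angular":[[-0.02,0,0],[0,0,0],[0,0,0],[0,0,0]],"fingers":[1,1,1,1]}' >/dev/null
python3 go.py .574 -.317 .038
python3 -m creep '{"travel":[[0,0,0],[0,0,0],[0,0,0],[0,0,0],[0,0,0]],"angular":[[0,0,0],[0,0,0],[0,0,0],[0,0,0],[0,0,0]],"fingers":[0.5,0.5,0.5,0.5,0.5]}' 40
python3 -m creep '{"travel":[[0,0,0],[0,0,0],[0,0,-0.2],[0,0,0],[0,0,0]],"angular":[[0,0,0],[0,0,0],[0,0,0],[0,0,0],[0,0,0]],"fingers":[0.5,0.5,0.5,0.5,0.5]}'
python3 go.py .574 -.317 .20; python3 wl.py w3
```

```text
t 6.62 grasp [ 0.574 -0.318  0.038] shares [ 0.006 -0.012  0.   ] turn [ 0.002  0.    -0.013] w 1.001 F [ 0.455 -0.37   0.122]
time_s: 7.25
ee_pos: [0.5743, -0.3178, 0.1932]
tool_rot: [0.0, 0.887, 0.461, 0.0]
contact_force: [0.1, -1.2, 2.3]
gripper_width: 0.672
time_s: 7.88
ee_pos: [0.5741, -0.3173, 0.2044]
tool_rot: [-0.001, 0.887, 0.461, -0.0]
contact_force: [0.5, 0.1, -3.4]
gripper_width: 0.672
t 7.88 grasp [ 0.574 -0.317  0.049] shares [ 0.003 -0.005 -2.51 ] turn [-0.008 -0.001 -0.013] w 0.672 F [ 0.465  0.088 -3.374]
[ 0.5741 -0.3173  0.2044]
obj [158.8635  72.392 ] 6387 zt 0.0398 circ 0.4557 -0.3249 r 0.0148 mean [ 0.456  -0.3242]
obj [531.2666 194.4907] 13974 zt 0.0637 circ 0.5996 -0.2145 r 0.0210 mean [ 0.5985 -0.2149]
obj [319.8166 307.3018] 38825 zt 0.1083 circ 0.5658 -0.3102 r 0.0650 mean [ 0.5662 -0.3106]
obj [ 10.9712 388.9885] 347 zt 0.0231 circ 0.5384 -0.5624 r 0.0167 mean [ 0.5405 -0.5621]
```

Gripped, with about 3.4 N on the wrist. The base sits 190 mm below the TCP. I'll lift and carry it to above pad 1, then look at the pads.

```bash

python3 -m creep '{"travel":[[0,0,-0.6],[0,0,-1],[0,0,-1],[0.4,-0.2,0],[0.7,-0.37,0]],"angular":[[0,0,0],[0,0,0],[0,0,0],[0,0,0],[0,0,0]],"fingers":[0.5,0.5,0.5,0.5,0.5]}'
python3 -m creep '{"travel":[[0.9,-0.46,0],[0.9,-0.46,0],[0.9,-0.46,0],[0.9,-0.46,0],[0.9,-0.46,0]],"angular":[[0,0,0],[0,0,0],[0,0,0],[0,0,0],[0,0,0]],"fingers":[0.5,0.5,0.5,0.5,0.5]}'
python3 -m creep '{"travel":[[0.7,-0.4,0],[0.5,-0.3,0],[0,0,0],[0,0,0],[0,0,0]],"angular":[[0,0,0],[0,0,0],[0,0,0],[0,0,0],[0,0,0]],"fingers":[0.5,0.5,0.5,0.5,0.5]}'
cat > pads.py <<'E'
import sys
from wl import *
s,p,d,C,P=look(sys.argv[1])
hsv=cv2.cvtColor(p,cv2.COLOR_RGB2HSV)
m=((hsv[...,1]<80)&(hsv[...,2]>50)&(hsv[...,2]<190)&(abs(P[...,2]-.016)<.005)&(P[...,1]>.05)).astype(np.uint8)
m=cv2.morphologyEx(m,cv2.MORPH_OPEN,np.ones((5,5)))
k,l,st,ce=cv2.connectedComponentsWithStats(m)
for i in range(1,k):
    if st[i,4]>500:
        Q=P[l==i]; v,u=np.where(l==i); z=np.nanmedian(Q[:,2]); W=onplane(C,np.c_[u,v],z)
        (cx,cy),r=cv2.minEnclosingCircle(W[:,:2].astype(np.float32))
        print("pad px",ce[i],"box",st[i],"z %.4f circ %.4f %.4f r %.4f"%(z,cx,cy,r),"mean",W.mean(0)[:2])
E
python3 pads.py w4; python3 go.py .6346 .147 .052
```

```text
time_s: 8.55
ee_pos: [0.584, -0.2443, 0.3614]
tool_rot: [0.001, 0.888, 0.46, 0.0]
contact_force: [0.8, 0.4, -5.4]
gripper_width: 0.663
time_s: 9.18
ee_pos: [0.6264, 0.0583, 0.3604]
tool_rot: [-0.0, 0.887, 0.461, -0.0]
contact_force: [1.2, 0.1, -4.1]
gripper_width: 0.672
time_s: 9.8
ee_pos: [0.6336, 0.1382, 0.3607]
tool_rot: [0.0, 0.888, 0.46, -0.0]
contact_force: [0.7, -0.0, -3.9]
gripper_width: 0.673
pad px [326.9457  19.1852] box [ 292    0   71   46 2614] z 0.0165 circ 0.5033 0.2391 r 0.0331 mean [0.5116 0.2333]
pad px [326.5759  95.1135] box [ 295   61   65   69 3480] z 0.0164 circ 0.5682 0.1936 r 0.0333 mean [0.5675 0.194 ]
pad px [326.5789 171.3093] box [ 297  143   60   57 2700] z 0.0165 circ 0.6337 0.1479 r 0.0334 mean [0.6324 0.1489]
t 9.85 grasp [0.634 0.138 0.206] shares [ 0.132 -0.072  2.564] turn [ 0.     0.003 -0.024] w 0.669 F [-0.949  0.384 -4.029]
```

View pics/w4.png

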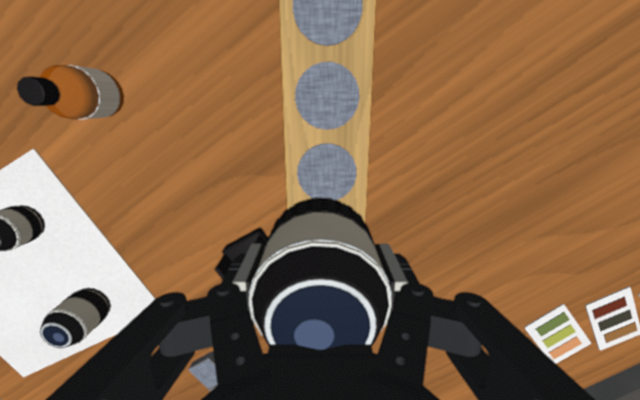

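The picture shows the pads in a row at (327,172), (327,95) and (327,19), and the held objective upright with its face near (324,320). I'll check where it sits in the grip.

```bash
python3 - <<'E'
from h import *
s=bot.state();C=cam("wrist",s);T=pose(s)
for r,z in((.022,.118),(.029,.129)):
    X=np.array([[-r,0,z],[r,0,z],[0,-r,z]])@T[:3,:3].T+T[:3,3]; print(r,proj(C,X).round(1).tolist())
p=cv2.imread("pics/w4.png"); g=cv2.cvtColor(p,cv2.COLOR_BGR2GRAY)
print("col324",[int(v) for v in g[195:300:3,324]])
print("row330",[int(v) for v in g[330,255:395:3]])
E
python3 go.py .6338 .1479 .052
```

```text
0.022 [[257.8, 329.6], [377.3, 329.6], [317.4, 278.2]]
0.029 [[246.0, 309.5], [389.6, 309.5], [317.6, 245.0]]
col324 [136, 63, 15, 14, 14, 29, 89, 106, 105, 104, 105, 104, 104, 105, 103, 175, 171, 149, 20, 21, 22, 21, 25, 24, 20, 21, 23, 30, 128, 230, 128, 42, 45, 44, 43]
row330 [68, 163, 67, 102, 229, 176, 38, 41, 40, 40, 40, 40, 40, 56, 94, 94, 94, 92, 93, 92, 94, 92, 92, 93, 94, 94, 59, 39, 41, 40, 40, 42, 42, 42, 40, 39, 41, 42, 118, 226, 148, 22, 130, 95, 20, 19, 17]
t 9.85 grasp [0.634 0.138 0.206] shares [ 0.136 -0.092  2.564] turn [ 0.     0.003 -0.024] w 0.669 F [-0.949  0.384 -4.029]
```

```bash

python3 -m creep '{"travel":[[0.12,-0.08,0.3],[0,0,0.8],[0,0,0.8],[0,0,0.4],[0,0,0]],"angular":[[0,0,0],[0,0,0],[0,0,0],[0,0,0],[0,0,0]],"fingers":[0.5,0.5,0.5,0.5,0.5]}' >/dev/null
python3 -m creep '{"travel":[[0,0,0],[0,0,0]],"angular":[[0,0,0],[0,0,0]],"fingers":[0.5,0.5]}'
python3 go.py .6338 .1479 .052
```

```text
time_s: 10.72
ee_pos: [0.6344, 0.1481, 0.2246]
tool_rot: [0.0, 0.887, 0.461, 0.002]
contact_force: [-0.3, 0.1, -3.9]
gripper_width: 0.666
t 10.72 grasp [0.635 0.148 0.07 ] shares [-0.016 -0.013  0.293] turn [ 0.016 -0.017 -0.014] w 0.666 F [-0.315  0.14  -3.861]
```

```bash

python3 -m creep '{"travel":[[-0.02,0,0.1],[0,0,0.1],[0,0,0.04],[0,0,0],[0,0,0]],"angular":[[0.01,-0.02,0],[0,0,0],[0,0,0],[0,0,0],[0,0,0]],"fingers":[0.5,0.5,0.5,0.5,0.5]}'
python3 -m creep '{"travel":[[0,0,0.03],[0,0,0],[0,0,0]],"angular":[[0,0,0],[0,0,0],[0,0,0]],"fingers":[0.5,0.5,0.5]}'
python3 -m creep '{"travel":[[0,0,0.02],[0,0,0],[0,0,0]],"angular":[[0,0,0],[0,0,0],[0,0,0]],"fingers":[0.5,0.5,0.5]}'
```

```text
time_s: 11.35
ee_pos: [0.6332, 0.147, 0.2086]
tool_rot: [0.0, 0.887, 0.461, -0.001]
contact_force: [0.3, -0.4, -3.5]
gripper_width: 0.67
time_s: 11.72
ee_pos: [0.6333, 0.147, 0.2073]
tool_rot: [0.0, 0.887, 0.461, -0.001]
contact_force: [-0.9, 0.2, 0.0]
gripper_width: 0.667
time_s: 12.1
ee_pos: [0.6332, 0.147, 0.2072]
tool_rot: [0.0, 0.887, 0.461, -0.001]
contact_force: [-3.3, -1.0, 5.7]
gripper_width: 0.668
```

Contact came exactly at the predicted height. I release, rise and fly back to the 60 mm objective.

```bash

python3 -m creep '{"travel":[[0,0,-0.02],[0,0,0],[0,0,0],[0,0,0],[0,0,0]],"angular":[[0,0,0],[0,0,0],[0,0,0],[0,0,0],[0,0,0]],"fingers":[0.72,0.76,0.85,1,1]}'
python3 -m creep '{"travel":[[0,0,-0.4],[0,0,-1],[0,0,-0.8],[0,0,-0.35],[0,0,0]],"angular":[[0,0,0],[0,0,0],[0,0,0],[0,0,0],[0,0,0]],"fingers":[1,1,1,1,1]}'
python3 wl.py w5
python3 -m creep '{"travel":[[-0.4,0.23,0],[-0.9,0.51,0],[-0.9,0.51,0],[-0.9,0.51,0],[-0.9,0.51,0]],"angular":[[0,0,0],[0,0,0],[0,0,0],[0,0,0],[0,0,0]],"fingers":[1,1,1,1,1]}' >/dev/null
python3 -m creep '{"travel":[[-0.9,0.51,0],[-0.35,0.2,0],[0,0,0],[0,0,0],[0,0,0]],"angular":[[0,0,0],[0,0,0],[0,0,0],[0,0,0],[0,0,0]],"fingers":[1,1,1,1,1]}'
python3 go.py .600 -.2145 .031; python3 wl.py w6
```

```text
time_s: 12.72
ee_pos: [0.6332, 0.147, 0.2065]
tool_rot: [0.0, 0.887, 0.461, -0.002]
contact_force: [0.1, -0.8, -0.1]
gripper_width: 0.999
time_s: 13.35
ee_pos: [0.6338, 0.1473, 0.3618]
tool_rot: [0.001, 0.887, 0.461, 0.001]
contact_force: [-0.3, -0.1, -0.3]
gripper_width: 1.0
[0.6338 0.1473 0.3618]
obj [61.6094 96.5284] 3861 zt 0.0847 circ 0.4272 0.0000 r 0.0123 mean [0.4273 0.0013]
obj [318.4565 187.1252] 3514 zt 0.0899 circ 0.6326 0.1478 r 0.0236 mean [0.6316 0.1484]
obj [ 10.8681 232.8275] 887 zt 0.0457 circ 0.4830 -0.1795 r 0.0177 mean [ 0.4863 -0.1763]
obj [319.076  238.4108] 1670 zt 0.0519 circ 0.6881 0.1092 r 0.0453 mean [0.6861 0.1108]
obj [265.3369 299.6557] 4052 zt 0.0784 circ 0.6898 0.0116 r 0.0191 mean [0.6898 0.0125]
obj [ 64.435  323.0997] 2216 zt 0.0633 circ 0.6009 -0.2124 r 0.0213 mean [ 0.6003 -0.2107]
time_s: 14.65
ee_pos: [0.599, -0.2116, 0.3601]
tool_rot: [-0.0, 0.887, 0.462, -0.002]
contact_force: [0.1, -0.4, -0.3]
gripper_width: 0.998
t 14.65 grasp [ 0.599 -0.212  0.205] shares [-0.015  0.053  2.902] turn [-0.015  0.019  0.002] w 0.998 F [ 0.05  -0.379 -0.255]
[ 0.599  -0.2116  0.3601]
obj [635.3121   9.1387] 173 zt 0.0313 circ 0.6324 0.1191 r 0.0098 mean [0.6302 0.1189]
obj [262.8726  60.9937] 2230 zt 0.0518 circ 0.4738 -0.1874 r 0.0181 mean [ 0.474  -0.1878]
obj [617.5841  68.1594] 690 zt 0.0519 circ 0.6682 0.0796 r 0.0119 mean [0.6656 0.0787]
obj [565.0838 148.8073] 8516 zt 0.0784 circ 0.6891 0.0106 r 0.0208 mean [0.6884 0.0097]
obj [148.9524 130.4563] 1282 zt 0.0396 circ 0.4555 -0.3247 r 0.0146 mean [ 0.4556 -0.3238]
obj [318.6385 186.9725] 2293 zt 0.0639 circ 0.6006 -0.2141 r 0.0207 mean [ 0.6    -0.2137]
obj [ 47.5562 302.6723] 1611 zt 0.0233 circ 0.5337 -0.5902 r 0.0512 mean [ 0.5321 -0.5893]
obj [  7.7857 333.1579] 266 zt 0.0233 circ 0.5274 -0.6840 r 0.0329 mean [ 0.5325 -0.6755]
obj [  5.7792 370.6623] 154 zt 0.0233 circ 0.5677 -0.7388 r 0.0259 mean [ 0.5719 -0.7356]
```

View pics/w5.png

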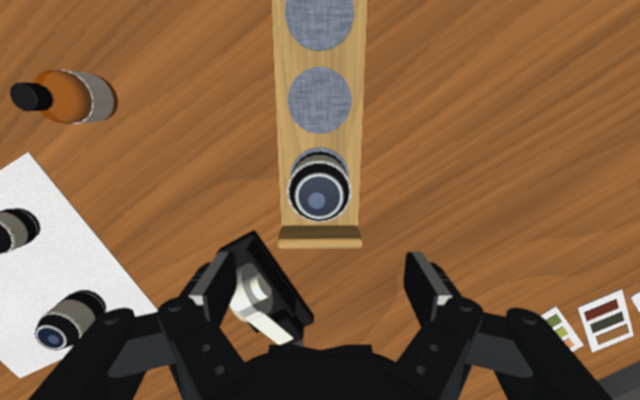

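Picture: the 72 mm objective stands upright on pad 1 at (320,187), less than 2 mm off the pad centre. The 60 mm one is next.

```bash

python3 -m creep '{"travel":[[-0.01,0.04,0.5],[0,0,0.8],[0,0,0.8],[0,0,0.5],[0,0,0.3]],"angular":[[-0.01,0.02,0],[0,0,0],[0,0,0],[0,0,0],[0,0,0]],"fingers":[1,1,1,1,1]}' >/dev/null
python3 -m creep '{"travel":[[0,0,0],[0,0,0],[0,0,0]],"angular":[[0,0,0],[0,0,0],[0,0,0]],"fingers":[1,1,1]}'
python3 go.py .6003 -.214 .030
```

```text
time_s: 15.7
ee_pos: [0.6007, -0.2154, 0.1879]
tool_rot: [0.001, 0.887, 0.461, 0.001]
contact_force: [0.6, -0.2, -0.2]
gripper_width: 1.0
t 15.7 grasp [ 0.601 -0.216  0.033] shares [ 0.013 -0.027  0.049] turn [ 0.021 -0.005 -0.013] w 1.0 F [ 0.599 -0.23  -0.163]
```

```bash

python3 -m creep '{"travel":[[0.01,-0.03,0.04],[0,0,0],[0,0,0]],"angular":[[0.02,0,0],[0,0,0],[0,0,0]],"fingers":[1,1,1]}' >/dev/null
python3 go.py .6003 -.214 .030
python3 -m creep '{"travel":[[0,0,0],[0,0,0],[0,0,0],[0,0,0],[0,0,0]],"angular":[[0,0,0],[0,0,0],[0,0,0],[0,0,0],[0,0,0]],"fingers":[0.45,0.45,0.45,0.45,0.45]}' 40
python3 -m creep '{"travel":[[0,0,0],[0,0,0]],"angular":[[0,0,0],[0,0,0]],"fingers":[0.45,0.45]}'
python3 -m creep '{"travel":[[0,0,-0.2],[0,0,-0.8],[0,0,-1],[0,0,-0.8],[0,0,0]],"angular":[[0,0,0],[0,0,0],[0,0,0],[0,0,0],[0,0,0]],"fingers":[0.45,0.45,0.45,0.45,0.45]}'
python3 go.py .568 .1937 .047
```

```text
t 16.07 grasp [ 0.599 -0.213  0.029] shares [ 0.008  0.026 -0.016] turn [-0.019  0.    -0.013] w 1.003 F [ 0.273  0.144 -0.269]
time_s: 16.7
ee_pos: [0.5992, -0.2138, 0.1842]
tool_rot: [-0.001, 0.887, 0.461, -0.001]
contact_force: [-0.4, -0.5, 1.6]
gripper_width: 0.601
time_s: 16.95
ee_pos: [0.5992, -0.2138, 0.1842]
tool_rot: [-0.001, 0.887, 0.461, -0.001]
contact_force: [-0.1, -0.6, 2.9]
gripper_width: 0.596
time_s: 17.58
ee_pos: [0.6, -0.2141, 0.3569]
tool_rot: [0.002, 0.887, 0.461, 0.002]
contact_force: [-0.6, -1.3, -3.3]
gripper_width: 0.596
t 17.57 grasp [ 0.601 -0.214  0.202] shares [ 5.241 -4.377  2.568] turn [ 0.044 -0.017 -0.013] w 0.596 F [-0.551 -1.301 -3.295]
```

```bash

python3 -m creep '{"travel":[[0.35,-0.29,0],[0.75,-0.63,0],[0.75,-0.63,0],[0.75,-0.63,0],[0.75,-0.63,0]],"angular":[[0,0,0],[0,0,0],[0,0,0],[0,0,0],[0,0,0]],"fingers":[0.45,0.45,0.45,0.45,0.45]}' >/dev/null
python3 -m creep '{"travel":[[0.75,-0.63,0],[0.75,-0.63,0],[0.39,-0.31,0],[0,0,0],[0,0,0]],"angular":[[0,0,0],[0,0,0],[0,0,0],[0,0,0],[0,0,0]],"fingers":[0.45,0.45,0.45,0.45,0.45]}' >/dev/null
python3 -m creep '{"travel":[[0,0,0],[0,0,0]],"angular":[[0,0,0],[0,0,0]],"fingers":[0.45,0.45]}'
python3 go.py .5675 .1943 .043; python3 pads.py w7
python3 - <<'E'
from h import *
s=bot.state();C=cam("wrist",s);T=pose(s)
r,z=.019,.1812-.060
X=np.array([[-r,0,z],[r,0,z],[0,-r,z]])@T[:3,:3].T+T[:3,3]; q=proj(C,X).round(1);print(q.tolist())
g=cv2.cvtColor(cv2.imread("pics/w7.png"),cv2.COLOR_BGR2GRAY); y=int(q[0,1]); x=int(q[2,0])
print("row",y,[(i,int(v)) for i,v in zip(range(240,400),g[y,240:400]) if v>120]); print("col",x,[(i,int(v)) for i,v in zip(range(200,360),g[200:360,x]) if v>120])
E
```

```text
time_s: 19.08
ee_pos: [0.5654, 0.1934, 0.3526]
tool_rot: [-0.001, 0.888, 0.46, -0.001]
contact_force: [0.3, -0.1, -2.3]
gripper_width: 0.601
t 19.07 grasp [0.565 0.194 0.198] shares [0.034 0.034 2.576] turn [-0.021  0.003 -0.024] w 0.601 F [ 0.3   -0.054 -2.266]
pad px [320.5453  23.0288] box [ 285    0   72   54 3193] z 0.0165 circ 0.4374 0.2853 r 0.0333 mean [0.4433 0.2812]
pad px [320.758  103.8614] box [ 288   70   66   69 3579] z 0.0164 circ 0.5027 0.2396 r 0.0332 mean [0.5021 0.2401]
pad px [320.8023 181.5027] box [ 291  152   61   60 2827] z 0.0165 circ 0.5681 0.1939 r 0.0333 mean [0.5675 0.1941]
[[267.4, 323.4], [367.8, 323.4], [317.5, 280.3]]
row 323 [(263, 139), (264, 176), (265, 161), (274, 149), (275, 200), (276, 223), (277, 225), (278, 218), (279, 182), (280, 124), (360, 145), (361, 200), (362, 223), (363, 226), (364, 221), (365, 185), (375, 141), (376, 175), (377, 163), (378, 128)]
col 317 [(200, 130), (201, 127), (202, 127), (203, 133), (204, 137), (205, 136), (206, 132), (207, 132), (208, 136), (209, 139), (210, 148), (211, 152), (212, 134), (249, 139), (250, 174), (251, 172), (252, 143), (253, 162), (254, 201), (255, 190), (256, 125), (288, 133), (289, 191), (290, 222), (291, 226), (292, 219), (293, 181)]
```

```bash

python3 -m creep '{"travel":[[0.03,0.02,0.3],[0,0,0.8],[0,0,0.8],[0,0,0.4],[0,0,0]],"angular":[[-0.02,0,0],[0,0,0],[0,0,0],[0,0,0],[0,0,0]],"fingers":[0.45,0.45,0.45,0.45,0.45]}' >/dev/null
python3 -m creep '{"travel":[[0,0,0],[0,0,0]],"angular":[[0,0,0],[0,0,0]],"fingers":[0.45,0.45]}'
python3 go.py .567 .1947 .043
```

```text
time_s: 20.0
ee_pos: [0.5679, 0.1953, 0.2164]
tool_rot: [0.0, 0.887, 0.461, 0.002]
contact_force: [0.8, 0.1, -2.3]
gripper_width: 0.598
t 20.0 grasp [0.568 0.195 0.061] shares [-0.024 -0.013  0.306] turn [ 0.015 -0.019 -0.014] w 0.598 F [ 0.832  0.107 -2.345]
```

```bash

python3 -m creep '{"travel":[[-0.02,-0.01,0.1],[0,0,0.1],[0,0,0.06],[0,0,0],[0,0,0]],"angular":[[0.01,-0.02,0],[0,0,0],[0,0,0],[0,0,0],[0,0,0]],"fingers":[0.45,0.45,0.45,0.45,0.45]}'
python3 -m creep '{"travel":[[0,0,0.03],[0,0,0],[0,0,0]],"angular":[[0,0,0],[0,0,0],[0,0,0]],"fingers":[0.45,0.45,0.45]}'
python3 -m creep '{"travel":[[0,0,0.02],[0,0,0],[0,0,0]],"angular":[[0,0,0],[0,0,0],[0,0,0]],"fingers":[0.45,0.45,0.45]}'
```

```text
time_s: 20.62
ee_pos: [0.5661, 0.1945, 0.199]
tool_rot: [0.0, 0.887, 0.461, -0.002]
contact_force: [-0.1, 1.1, -2.9]
gripper_width: 0.595
time_s: 21.0
ee_pos: [0.5662, 0.1945, 0.1982]
tool_rot: [0.0, 0.887, 0.461, -0.001]
contact_force: [-1.2, -0.5, 5.6]
gripper_width: 0.598
time_s: 21.38
ee_pos: [0.5661, 0.1945, 0.1981]
tool_rot: [0.0, 0.887, 0.461, -0.001]
contact_force: [-3.9, -1.7, 12.9]
gripper_width: 0.602
```

```bash

python3 -m creep '{"travel":[[0,0,-0.03],[0,0,0],[0,0,0],[0,0,0],[0,0,0]],"angular":[[0,0,0],[0,0,0],[0,0,0],[0,0,0],[0,0,0]],"fingers":[0.45,0.65,0.72,1,1]}'
python3 -m creep '{"travel":[[0,0,-0.4],[0,0,-1],[0,0,-0.8],[0,0,-0.5],[0,0,0]],"angular":[[0,0,0],[0,0,0],[0,0,0],[0,0,0],[0,0,0]],"fingers":[1,1,1,1,1]}' >/dev/null
python3 wl.py w8
python3 -m creep '{"travel":[[-0.4,0.16,0],[-0.85,0.33,0],[-0.85,0.33,0],[-0.85,0.33,0],[-0.85,0.33,0]],"angular":[[0,0,0],[0,0,0],[0,0,0],[0,0,0],[0,0,0]],"fingers":[1,1,1,1,1]}' >/dev/null
python3 -m creep '{"travel":[[-0.85,0.33,0],[-0.85,0.33,0],[-0.6,0.23,0],[0,0,0],[0,0,0]],"angular":[[0,0,0],[0,0,0],[0,0,0],[0,0,0],[0,0,0]],"fingers":[1,1,1,1,1]}' >/dev/null
python3 -m creep '{"travel":[[0,0,0],[0,0,0]],"angular":[[0,0,0],[0,0,0]],"fingers":[1,1]}'
python3 go.py .4735 -.1885 .025; python3 wl.py w9
```

```text
time_s: 22.0
ee_pos: [0.5661, 0.1945, 0.1977]
tool_rot: [0.0, 0.887, 0.461, -0.002]
contact_force: [-0.2, -0.0, 0.2]
gripper_width: 1.001
[0.5669 0.1949 0.3625]
obj [ 82.5307 181.2775] 3096 zt 0.0846 circ 0.4279 0.0005 r 0.0126 mean [0.4273 0.0018]
obj [317.7285 186.6493] 2578 zt 0.0778 circ 0.5676 0.1937 r 0.0208 mean [0.567  0.1941]
obj [317.6928 271.9824] 4817 zt 0.0895 circ 0.6322 0.1482 r 0.0238 mean [0.6311 0.1488]
obj [ 21.3026 293.9039] 1520 zt 0.0512 circ 0.4736 -0.1865 r 0.0179 mean [ 0.4754 -0.1832]
obj [254.1609 332.9483] 2032 zt 0.0730 circ 0.6775 0.0152 r 0.0121 mean [0.6756 0.018 ]
time_s: 24.18
ee_pos: [0.4726, -0.1855, 0.3605]
tool_rot: [-0.0, 0.887, 0.462, -0.002]
contact_force: [0.1, 0.1, -0.4]
gripper_width: 0.998
t 24.18 grasp [ 0.472 -0.186  0.206] shares [-0.017  0.05   3.008] turn [-0.013  0.02  -0.002] w 0.998 F [ 0.112  0.065 -0.373]
[ 0.4726 -0.1855  0.3605]
obj [463.3749  26.6346] 3454 zt 0.0849 circ 0.4267 -0.0006 r 0.0119 mean [ 0.427  -0.0017]
obj [317.8554 184.1639] 1611 zt 0.0518 circ 0.4732 -0.1884 r 0.0177 mean [ 0.4727 -0.1881]
obj [625.7832 187.5177] 452 zt 0.0508 circ 0.6633 0.0734 r 0.0053 mean [0.6614 0.0745]
obj [582.3203 254.8291] 6156 zt 0.0783 circ 0.6899 0.0112 r 0.0200 mean [0.6868 0.0098]
obj [211.7438 236.0482] 933 zt 0.0396 circ 0.4555 -0.3245 r 0.0148 mean [ 0.4553 -0.3235]
obj [ 25.7254 369.3216] 426 zt 0.0232 circ 0.4588 -0.6906 r 0.0384 mean [ 0.4601 -0.6837]
```

View pics/w8.png

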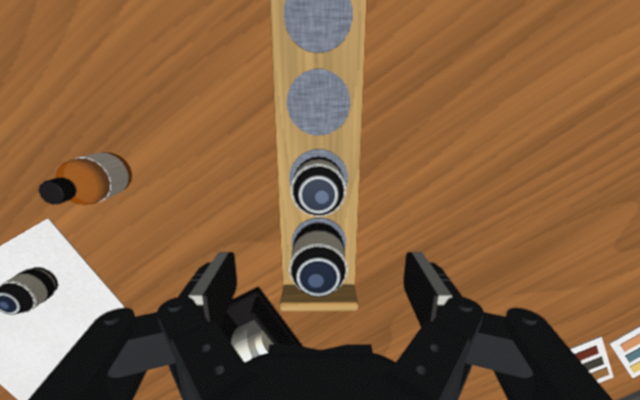

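Picture: 60 on pad 2 at (319,187) and 72 on pad 1 at (319,262), both upright and centred within 1–2 mm. Now the 48 mm objective.

```bash

python3 -m creep '{"travel":[[-0.01,0.01,0.5],[0,0,0.8],[0,0,0.8],[0,0,0.6],[0,0,0.3]],"angular":[[0,0.02,0],[0,0,0],[0,0,0],[0,0,0],[0,0,0]],"fingers":[1,1,1,1,1]}' >/dev/null
python3 -m creep '{"travel":[[0,0,0],[0,0,0],[0,0,0],[0,0,0]],"angular":[[0,0,0],[0,0,0],[0,0,0],[0,0,0]],"fingers":[1,1,1,1]}'
python3 go.py .4731 -.1883 .025
```

```text
time_s: 25.35
ee_pos: [0.4725, -0.1873, 0.1815]
tool_rot: [0.0, 0.887, 0.461, 0.0]
contact_force: [0.0, -0.3, -0.4]
gripper_width: 0.999
t 25.35 grasp [ 0.473 -0.187  0.027] shares [-0.009  0.018  0.025] turn [ 0.002 -0.002 -0.013] w 0.999 F [ 0.022 -0.304 -0.386]
```

```bash

python3 -m creep '{"travel":[[-0.01,0.02,0.03],[0,0,0],[0,0,0]],"angular":[[0,0,0],[0,0,0],[0,0,0]],"fingers":[1,1,1]}' >/dev/null
python3 go.py .4731 -.1883 .025
python3 -m creep '{"travel":[[0,0,0],[0,0,0],[0,0,0],[0,0,0],[0,0,0]],"angular":[[0,0,0],[0,0,0],[0,0,0],[0,0,0],[0,0,0]],"fingers":[0.38,0.38,0.38,0.38,0.38]}' 40
python3 -m creep '{"travel":[[0,0,0],[0,0,0],[0,0,0]],"angular":[[0,0,0],[0,0,0],[0,0,0]],"fingers":[0.38,0.38,0.38]}'
python3 -m creep '{"travel":[[0,0,-0.2],[0,0,-0.8],[0,0,-1],[0,0,-0.8],[0,0,0]],"angular":[[0,0,0],[0,0,0],[0,0,0],[0,0,0],[0,0,0]],"fingers":[0.38,0.38,0.38,0.38,0.38]}'
python3 go.py .503 .2394 .040
```

```text
t 25.73 grasp [ 0.473 -0.188  0.024] shares [ 0.004  0.005 -0.019] turn [-0.01   0.    -0.014] w 1.0 F [ 0.114  0.391 -0.324]
time_s: 26.35
ee_pos: [0.4729, -0.1884, 0.1791]
tool_rot: [-0.0, 0.887, 0.461, -0.0]
contact_force: [0.1, 0.3, 2.8]
gripper_width: 0.53
time_s: 26.72
ee_pos: [0.4729, -0.1884, 0.1791]
tool_rot: [-0.0, 0.887, 0.461, -0.0]
contact_force: [-1.7, -0.0, 5.9]
gripper_width: 0.528
time_s: 27.35
ee_pos: [0.4738, -0.1888, 0.3511]
tool_rot: [0.003, 0.887, 0.461, 0.003]
contact_force: [0.9, 0.7, -2.4]
gripper_width: 0.525
t 27.35 grasp [ 0.475 -0.189  0.196] shares [ 6.108 -3.746  2.585] turn [ 0.055 -0.014 -0.013] w 0.525 F [ 0.929  0.659 -2.374]
```

```bash

python3 -m creep '{"travel":[[0.4,-0.25,0],[0.85,-0.52,0],[0.85,-0.52,0],[0.85,-0.52,0],[0.85,-0.52,0]],"angular":[[0,0,0],[0,0,0],[0,0,0],[0,0,0],[0,0,0]],"fingers":[0.38,0.38,0.38,0.38,0.38]}' >/dev/null
python3 -m creep '{"travel":[[0.85,-0.52,0],[0.85,-0.52,0],[0.6,-0.38,0],[0,0,0],[0,0,0]],"angular":[[0,0,0],[0,0,0],[0,0,0],[0,0,0],[0,0,0]],"fingers":[0.38,0.38,0.38,0.38,0.38]}' >/dev/null
python3 -m creep '{"travel":[[0,0,0],[0,0,0],[0,0,0]],"angular":[[0,0,0],[0,0,0],[0,0,0]],"fingers":[0.38,0.38,0.38]}'
python3 go.py .503 .2394 .038; python3 pads.py w10
python3 - <<'E'
from h import *
s=bot.state();C=cam("wrist",s);T=pose(s)
r,z=.0145,.1761-.048
X=np.array([[-r,0,z],[r,0,z],[0,-r,z]])@T[:3,:3].T+T[:3,3]; q=proj(C,X).round(1);print(q.tolist())
g=cv2.cvtColor(cv2.imread("pics/w10.png"),cv2.COLOR_BGR2GRAY); y=int(q[0,1]); x=int(q[2,0])
print("row",y,[i for i,v in zip(range(240,400),g[y,240:400]) if v>150]); print("col",x,[i for i,v in zip(range(230,360),g[230:360,x]) if v>150])
E
```

```text
time_s: 28.98
ee_pos: [0.4996, 0.2396, 0.3473]
tool_rot: [-0.001, 0.888, 0.46, -0.0]
contact_force: [-1.2, 0.6, -1.9]
gripper_width: 0.524
t 28.98 grasp [0.499 0.24  0.192] shares [0.03  0.055 2.572] turn [-0.009 -0.001 -0.022] w 0.524 F [-1.216  0.583 -1.903]
pad px [320.373  103.6529] box [ 287   69   68   70 3705] z 0.0164 circ 0.4372 0.2854 r 0.0333 mean [0.4364 0.2859]
pad px [320.4836 182.691 ] box [ 290  153   62   60 2932] z 0.0165 circ 0.5026 0.2396 r 0.0334 mean [0.5019 0.2399]
[[281.6, 311.1], [353.9, 311.1], [317.7, 280.0]]
row 311 [273, 274, 275, 284, 285, 286, 287, 288, 289, 351, 352, 353, 354, 355, 356, 364, 365, 366]
col 317 [245, 246, 247, 248, 249, 250, 281, 282, 283, 284, 285, 338, 339, 340]
```

```bash

python3 -m creep '{"travel":[[0.01,0.04,0.3],[0,0,0.8],[0,0,0.8],[0,0,0.4],[0,0,0]],"angular":[[-0.01,0,0],[0,0,0],[0,0,0],[0,0,0],[0,0,0]],"fingers":[0.38,0.38,0.38,0.38,0.38]}' >/dev/null
python3 -m creep '{"travel":[[0,0,0],[0,0,0],[0,0,0]],"angular":[[0,0,0],[0,0,0],[0,0,0]],"fingers":[0.38,0.38,0.38]}'
python3 go.py .5026 .2396 .038
```

```text
time_s: 30.02
ee_pos: [0.502, 0.2395, 0.2103]
tool_rot: [0.0, 0.887, 0.461, 0.001]
contact_force: [0.2, 0.5, -1.5]
gripper_width: 0.529
t 30.02 grasp [0.502 0.24  0.055] shares [0.001 0.004 0.288] turn [ 0.008 -0.013 -0.013] w 0.529 F [ 0.25   0.509 -1.54 ]
```

```bash

python3 -m creep '{"travel":[[0,0,0.1],[0,0,0.1],[0,0,0.05],[0,0,0],[0,0,0]],"angular":[[0.01,-0.01,0],[0,0,0],[0,0,0],[0,0,0],[0,0,0]],"fingers":[0.38,0.38,0.38,0.38,0.38]}'
python3 -m creep '{"travel":[[0,0,0.02],[0,0,0],[0,0,0]],"angular":[[0,0,0],[0,0,0],[0,0,0]],"fingers":[0.38,0.38,0.38]}'
python3 -m creep '{"travel":[[0,0,0.02],[0,0,0],[0,0,0]],"angular":[[0,0,0],[0,0,0],[0,0,0]],"fingers":[0.38,0.38,0.38]}'
```

```text
time_s: 30.65
ee_pos: [0.5018, 0.2395, 0.1942]
tool_rot: [-0.0, 0.887, 0.461, -0.001]
contact_force: [0.8, 0.3, -1.5]
gripper_width: 0.527
time_s: 31.02
ee_pos: [0.5019, 0.2395, 0.1932]
tool_rot: [-0.0, 0.887, 0.461, -0.001]
contact_force: [0.5, 0.2, -0.7]
gripper_width: 0.526
time_s: 31.4
ee_pos: [0.5018, 0.2394, 0.1931]
tool_rot: [-0.0, 0.887, 0.461, -0.0]
contact_force: [-2.5, -0.6, 8.6]
gripper_width: 0.529
```

```bash

python3 -m creep '{"travel":[[0,0,-0.02],[0,0,0],[0,0,0],[0,0,0],[0,0,0]],"angular":[[0,0,0],[0,0,0],[0,0,0],[0,0,0],[0,0,0]],"fingers":[0.38,0.57,0.64,1,1]}'
python3 -m creep '{"travel":[[0,0,-0.4],[0,0,-1],[0,0,-0.8],[0,0,-0.5],[0,0,0]],"angular":[[0,0,0],[0,0,0],[0,0,0],[0,0,0],[0,0,0]],"fingers":[1,1,1,1,1]}' >/dev/null
python3 wl.py w11
python3 -m creep '{"travel":[[-0.4,0.24,0],[-0.82,0.48,0],[-0.82,0.48,0],[-0.82,0.48,0],[-0.82,0.48,0]],"angular":[[0,0,0],[0,0,0],[0,0,0],[0,0,0],[0,0,0]],"fingers":[1,1,1,1,1]}' >/dev/null
python3 -m creep '{"travel":[[-0.82,0.48,0],[-0.82,0.48,0],[-0.82,0.48,0],[-0.82,0.48,0],[-0.82,0.48,0]],"angular":[[0,0,0],[0,0,0],[0,0,0],[0,0,0],[0,0,0]],"fingers":[1,1,1,1,1]}' >/dev/null
python3 -m creep '{"travel":[[-0.37,0.2,0],[0,0,0],[0,0,0],[0,0,0],[0,0,0]],"angular":[[0,0,0],[0,0,0],[0,0,0],[0,0,0],[0,0,0]],"fingers":[1,1,1,1,1]}'
python3 go.py .4555 -.3248 .022; python3 wl.py w12
```

```text
time_s: 32.02
ee_pos: [0.5018, 0.2394, 0.1929]
tool_rot: [-0.0, 0.887, 0.461, -0.001]
contact_force: [0.8, 0.7, 0.2]
gripper_width: 0.996
[0.5025 0.2397 0.3575]
obj [317.5408 184.4116] 1912 zt 0.0658 circ 0.5020 0.2396 r 0.0179 mean [0.5017 0.2399]
obj [ 96.5937 252.7566] 2732 zt 0.0845 circ 0.4263 0.0002 r 0.0121 mean [0.4266 0.0017]
obj [317.7645 290.4196] 5426 zt 0.0889 circ 0.6308 0.1487 r 0.0238 mean [0.6242 0.1539]
time_s: 34.58
ee_pos: [0.4547, -0.3239, 0.3554]
tool_rot: [-0.0, 0.887, 0.462, -0.001]
contact_force: [-0.7, 0.1, -0.1]
gripper_width: 0.999
t 34.58 grasp [ 0.454 -0.324  0.2  ] shares [0.003 0.027 2.973] turn [-0.01   0.01  -0.003] w 0.999 F [-0.658  0.142 -0.078]
[ 0.4547 -0.3239  0.3554]
obj [318.2713 182.5604] 1117 zt 0.0398 circ 0.4548 -0.3256 r 0.0148 mean [ 0.4544 -0.3253]
obj [ 50.8232 201.1744] 820 zt 0.0233 circ 0.3129 -0.5861 r 0.0449 mean [ 0.3028 -0.5809]
obj [ 53.8629 270.9295] 1291 zt 0.0234 circ 0.3654 -0.6492 r 0.0536 mean [ 0.3629 -0.65  ]
obj [ 18.0136 317.0072] 1104 zt 0.0233 circ 0.3708 -0.7444 r 0.0530 mean [ 0.3802 -0.7453]
```

View pics/w11.png

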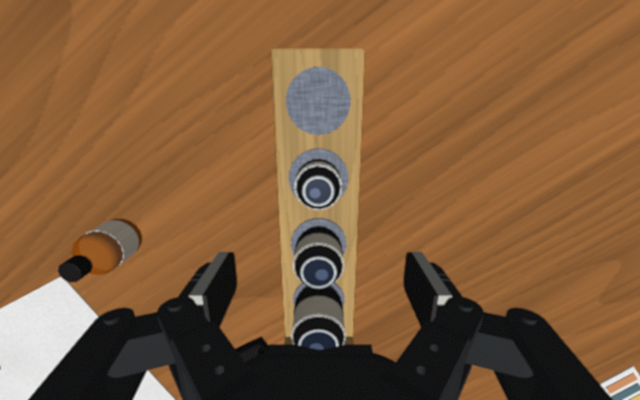

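Picture: 48 on pad 3 at (318,184), upright and centred. Pad 4 at (318,101) is free. Last comes the 36 mm one.

```bash

python3 -m creep '{"travel":[[-0.01,0.01,0.5],[0,0,0.8],[0,0,0.8],[0,0,0.6],[0,0,0.25]],"angular":[[0,0.01,0],[0,0,0],[0,0,0],[0,0,0],[0,0,0]],"fingers":[1,1,1,1,1]}' >/dev/null
python3 -m creep '{"travel":[[0,0,0],[0,0,0],[0,0,0],[0,0,0]],"angular":[[0,0,0],[0,0,0],[0,0,0],[0,0,0]],"fingers":[1,1,1,1]}'
python3 go.py .455 -.3252 .022
```

```text
time_s: 35.75
ee_pos: [0.4546, -0.3257, 0.1792]
tool_rot: [0.0, 0.887, 0.461, 0.0]
contact_force: [0.8, 0.4, 0.6]
gripper_width: 0.998
t 35.75 grasp [ 0.455 -0.326  0.024] shares [ 0.011 -0.001  0.037] turn [ 0.003  0.001 -0.013] w 0.998 F [0.772 0.448 0.561]
```

```bash

python3 -m creep '{"travel":[[0.01,0,0.03],[0,0,0],[0,0,0],[0,0,0]],"angular":[[0,0,0],[0,0,0],[0,0,0],[0,0,0]],"fingers":[1,1,1,1]}' >/dev/null
python3 go.py .455 -.3252 .022
python3 -m creep '{"travel":[[0,0,0],[0,0,0],[0,0,0],[0,0,0],[0,0,0]],"angular":[[0,0,0],[0,0,0],[0,0,0],[0,0,0],[0,0,0]],"fingers":[0.32,0.32,0.32,0.32,0.32]}' 40
python3 -m creep '{"travel":[[0,0,0],[0,0,0],[0,0,0]],"angular":[[0,0,0],[0,0,0],[0,0,0]],"fingers":[0.32,0.32,0.32]}'
python3 -m creep '{"travel":[[0,0,-0.2],[0,0,-0.8],[0,0,-1],[0,0,-0.8],[0,0,0]],"angular":[[0,0,0],[0,0,0],[0,0,0],[0,0,0],[0,0,0]],"fingers":[0.32,0.32,0.32,0.32,0.32]}'
python3 go.py .4373 .2854 .036
```

```text
t 36.25 grasp [ 0.455 -0.325  0.021] shares [ 0.001  0.008 -0.008] turn [-0.01   0.    -0.013] w 0.998 F [-0.338 -0.901  0.229]
time_s: 36.88
ee_pos: [0.4548, -0.3251, 0.1768]
tool_rot: [-0.0, 0.887, 0.461, -0.0]
contact_force: [-0.4, 0.6, 3.2]
gripper_width: 0.454
time_s: 37.25
ee_pos: [0.4549, -0.3251, 0.1768]
tool_rot: [-0.0, 0.887, 0.461, -0.0]
contact_force: [-0.9, 0.1, 4.2]
gripper_width: 0.452
time_s: 37.88
ee_pos: [0.4555, -0.3256, 0.3491]
tool_rot: [0.004, 0.887, 0.461, 0.002]
contact_force: [0.7, -0.1, -2.1]
gripper_width: 0.456
t 37.88 grasp [ 0.457 -0.326  0.194] shares [ 8.159 -6.146  2.583] turn [ 0.057  0.003 -0.013] w 0.456 F [ 0.663 -0.12  -2.094]
```

```bash

python3 -m creep '{"travel":[[0.4,-0.3,0],[0.74,-0.56,0],[0.74,-0.56,0],[0.74,-0.56,0],[0.74,-0.56,0]],"angular":[[0,0,0],[0,0,0],[0,0,0],[0,0,0],[0,0,0]],"fingers":[0.32,0.32,0.32,0.32,0.32]}' >/dev/null
python3 -m creep '{"travel":[[0.74,-0.56,0],[0.74,-0.56,0],[0.74,-0.56,0],[0.74,-0.56,0],[0.74,-0.56,0]],"angular":[[0,0,0],[0,0,0],[0,0,0],[0,0,0],[0,0,0]],"fingers":[0.32,0.32,0.32,0.32,0.32]}' >/dev/null
python3 -m creep '{"travel":[[0.74,-0.56,0],[0.33,-0.23,0],[0,0,0],[0,0,0],[0,0,0]],"angular":[[0,0,0],[0,0,0],[0,0,0],[0,0,0],[0,0,0]],"fingers":[0.32,0.32,0.32,0.32,0.32]}' >/dev/null
python3 -m creep '{"travel":[[0,0,0],[0,0,0]],"angular":[[0,0,0],[0,0,0]],"fingers":[0.32,0.32]}'
python3 go.py .4373 .2854 .0358; python3 pads.py w13
python3 - <<'E'
from h import *
s=bot.state();C=cam("wrist",s);T=pose(s)
r,z=.012,.1738-.036
X=np.array([[-r,0,z],[r,0,z],[0,-r,z]])@T[:3,:3].T+T[:3,3]; q=proj(C,X).round(1);print(q.tolist())
g=cv2.cvtColor(cv2.imread("pics/w13.png"),cv2.COLOR_BGR2GRAY); y=int(q[0,1]); x=int(q[2,0])
print("row",y,[i for i,v in zip(range(240,400),g[y,240:400]) if v>150]); print("col",x,[i for i,v in zip(range(230,360),g[230:360,x]) if v>150])
E
```

```text
time_s: 40.0
ee_pos: [0.4347, 0.2849, 0.3451]
tool_rot: [-0.001, 0.888, 0.461, -0.0]
contact_force: [0.3, -0.3, -0.5]
gripper_width: 0.452
t 40.0 grasp [0.435 0.285 0.19 ] shares [0.032 0.037 2.572] turn [-0.009 -0.001 -0.02 ] w 0.452 F [ 0.278 -0.264 -0.508]
pad px [321.0895 182.1647] box [ 290  153   63   60 2927] z 0.0165 circ 0.4371 0.2856 r 0.0334 mean [0.4364 0.2864]
[[290.1, 295.9], [345.7, 295.8], [317.8, 271.7]]
row 295 [282, 283, 284, 294, 295, 296, 297, 298, 342, 343, 344, 345, 346, 356, 357, 358]
col 317 [244, 245, 246, 275, 276, 277, 278, 316, 317, 318, 336, 337]
```

```bash

python3 -m creep '{"travel":[[0.015,0.025,0.3],[0,0,0.8],[0,0,0.8],[0,0,0.4],[0,0,0]],"angular":[[-0.01,0,0],[0,0,0],[0,0,0],[0,0,0],[0,0,0]],"fingers":[0.32,0.32,0.32,0.32,0.32]}' >/dev/null
python3 -m creep '{"travel":[[0,0,0],[0,0,0],[0,0,0]],"angular":[[0,0,0],[0,0,0],[0,0,0]],"fingers":[0.32,0.32,0.32]}'
python3 go.py .4371 .2855 .0358
```

```text
time_s: 41.05
ee_pos: [0.4366, 0.2854, 0.208]
tool_rot: [-0.0, 0.887, 0.461, 0.001]
contact_force: [0.9, -0.8, -0.3]
gripper_width: 0.453
t 41.05 grasp [0.437 0.286 0.053] shares [0.001 0.004 0.287] turn [ 0.007 -0.014 -0.013] w 0.453 F [ 0.938 -0.798 -0.322]
```

```bash

python3 -m creep '{"travel":[[0,0,0.1],[0,0,0.1],[0,0,0.05],[0,0,0],[0,0,0]],"angular":[[0.01,-0.01,0],[0,0,0],[0,0,0],[0,0,0],[0,0,0]],"fingers":[0.32,0.32,0.32,0.32,0.32]}'
python3 -m creep '{"travel":[[0,0,0.02],[0,0,0],[0,0,0]],"angular":[[0,0,0],[0,0,0],[0,0,0]],"fingers":[0.32,0.32,0.32]}'
python3 -m creep '{"travel":[[0,0,0.02],[0,0,0],[0,0,0]],"angular":[[0,0,0],[0,0,0],[0,0,0]],"fingers":[0.32,0.32,0.32]}'
```

```text
time_s: 41.68
ee_pos: [0.4364, 0.2853, 0.192]
tool_rot: [-0.0, 0.887, 0.461, -0.001]
contact_force: [-0.2, 0.4, -0.6]
gripper_width: 0.452
time_s: 42.05
ee_pos: [0.4363, 0.2853, 0.1908]
tool_rot: [-0.0, 0.887, 0.461, -0.001]
contact_force: [0.3, -0.9, -1.2]
gripper_width: 0.452
time_s: 42.42
ee_pos: [0.4363, 0.2852, 0.1907]
tool_rot: [-0.0, 0.887, 0.461, -0.001]
contact_force: [-3.0, -0.6, 8.7]
gripper_width: 0.454
```

```bash

python3 -m creep '{"travel":[[0,0,-0.02],[0,0,0],[0,0,0],[0,0,0],[0,0,0]],"angular":[[0,0,0],[0,0,0],[0,0,0],[0,0,0],[0,0,0]],"fingers":[0.32,0.5,0.57,1,1]}'
python3 -m creep '{"travel":[[0,0,-0.4],[0,0,-1],[0,0,-0.8],[0,0,-0.5],[0,0,0]],"angular":[[0,0,0],[0,0,0],[0,0,0],[0,0,0],[0,0,0]],"fingers":[1,1,1,1,1]}' >/dev/null
python3 wl.py w14
python3 -m creep '{"travel":[[-0.4,0.2,0],[-0.8,0.4,0],[-0.8,0.4,0],[-0.8,0.4,0],[-0.8,0.4,0]],"angular":[[0,0,0],[0,0,0],[0,0,0],[0,0,0],[0,0,0]],"fingers":[1,1,1,1,1]}' >/dev/null
python3 -m creep '{"travel":[[-0.8,0.4,0],[-0.8,0.4,0],[-0.8,0.4,0],[-0.4,0.2,0],[0,0,0]],"angular":[[0,0,0],[0,0,0],[0,0,0],[0,0,0],[0,0,0]],"fingers":[1,1,1,1,1]}'
python3 - <<'E'
from wl import *
for n in("top","scene"):
    p,d=optics.camera(n);cv2.imwrite(f"pics/{n}1.png",p[:,:,::-1]); C=cam(n);P=cloud(C,d)
    P[(P[...,0]<.36)|(P[...,0]>.8)|(P[...,1]<-.06)|(P[...,1]>.4)]=np.nan
    print(n); 
    o=np.nan_to_num((P[...,2]>.025)&(P[...,2]<.11)).astype(np.uint8)
    k,l,st,ce=cv2.connectedComponentsWithStats(o)
    for i in range(1,k):
        if st[i,4]>40:
            Q=P[l==i]; zt=np.nanpercentile(Q[:,2],95); t=Q[Q[:,2]>zt-.006]; print(ce[i],st[i,4],"zt %.4f"%zt,((t.min(0)+t.max(0))/2)[:2])
E
```

```text
time_s: 43.05
ee_pos: [0.4363, 0.2853, 0.1907]
tool_rot: [-0.0, 0.887, 0.461, -0.001]
contact_force: [0.8, -0.6, 0.7]
gripper_width: 0.96
[0.437  0.2856 0.3552]
obj [317.413  183.1225] 1322 zt 0.0536 circ 0.4369 0.2856 r 0.0149 mean [0.4364 0.2856]
obj [317.5915 255.4141] 1792 zt 0.0657 circ 0.5011 0.2400 r 0.0178 mean [0.5009 0.2402]
obj [116.8265 302.7073] 1141 zt 0.0621 circ 0.4142 0.0020 r 0.0152 mean [0.4135 0.0018]
obj [317.9686 319.2482] 2385 zt 0.0773 circ 0.5668 0.1943 r 0.0208 mean [0.5641 0.1963]
time_s: 44.98
ee_pos: [0.3722, -0.1403, 0.3515]
tool_rot: [-0.002, 0.888, 0.459, -0.002]
contact_force: [-0.4, 0.7, -0.5]
gripper_width: 1.0
top
[329.6228 138.7684] 639 zt 0.0788 [0.6883 0.0118]
[293.1214 150.578 ] 173 zt 0.0548 [0.687  0.1107]
[279.4286 169.1792] 413 zt 0.0922 [0.6326 0.1474]
[263.514  193.4953] 321 zt 0.0799 [0.5667 0.1941]
[247.5157 217.9409] 254 zt 0.0681 [0.5012 0.2398]
[231.6417 241.1283] 187 zt 0.0554 [0.4401 0.285 ]
[335.592 243.364] 250 zt 0.0856 [0.4265 0.0013]
scene
[372.8027 170.4059] 1860 zt 0.0897 [0.6359 0.1442]
[275.9569 169.1117] 394 zt 0.0853 [ 0.4276 -0.0017]
[361.1061 225.9778] 1263 zt 0.0783 [0.6918 0.0088]
```

View pics/scene1.png

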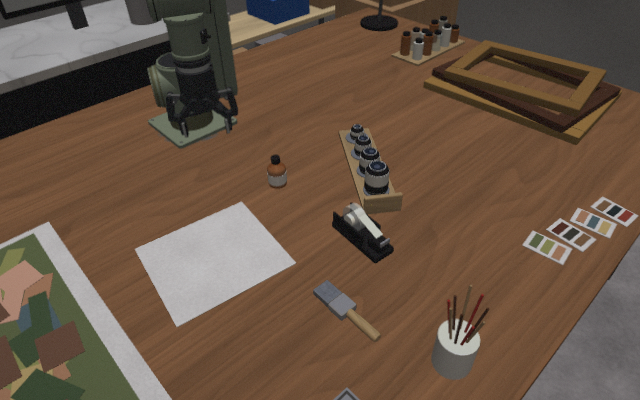

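View pics/w14.png

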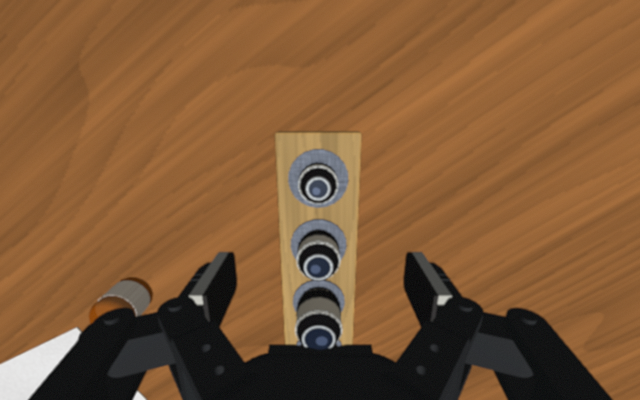

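All four stand upright in order on their pads. The blotter is empty, and the dispenser and bottle are where they were. The gripper is clear, so I hand in.

```bash
python3 -c "
from workcell import bot
print(bot.finish_job())"
```

```text
the job is handed in; nothing more can be done
None
```

All four objectives are back on the rack in order of height: 72, 60, 48 and 36 mm on pads 1 to 4, with the tallest at the end plate. I handed the job in at about 45 s of the 115 s allowed.

- **Placing:** each one was lowered to contact with no more than about 13 N on the wrist. It was released only once it was standing on its felt.
- **Final checks:** all four stand upright. The wrist camera put each within about 2 mm of its pad centre, and the heights of their tops match.
- **Bystanders:** the tape dispenser and the bottle read the same positions as at the start, to within about 2 mm.
- **First grasp redone:** on the 72 mm objective I overcorrected from a reading that lagged the arm, and the jaws closed about 8 mm off-centre. I opened them, re-centred and gripped again before lifting. The objective stayed upright.
- **Disagreements:** the fixed cameras differ from the wrist camera by 2–4 mm in places, such as the 36 mm objective in the top view. In the last scene picture the depth check merged the rack's objectives into one blob, so I judged that view by eye.

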